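Hold the lens and take the lensmeter reading

ROBOT

A 7-joint arm with a two-finger parallel gripper is mounted at the origin on the work surface. World frame = base frame: x ahead of the robot, y to its left, z up, the work surface at z = 0. Lengths are in m, angles in rad, forces in N, time in s.
With the tool pointing down it reaches from about 0.375 to 0.925 m from the base axis. Payload 3.1 kg.
Tool frame: the origin (TCP) lies between the finger pads; the fingertips stand 19 mm ahead of it and the grasp point (between the pads) is the TCP (ctrl.tip_extent is the distance from the TCP to the fingertips, in m); z points along the fingers, y is the line along which they close (so a half turn about z gives the same grasp; the last joint's range is limited). The gripper opens to 85 mm and grips with 20 to 120 N. Pads are 22 mm wide; open, the fingers measure 114 mm over their backs; the gripper's body (76 mm by 85 mm) begins 54 mm behind the grasp point. The pads swing forward as they close: fully open they stand 13 mm farther back than shut.
Start: joints at [1.132, 0.383, 0.044, 1.598, -0.018, 1.161, -0.05], TCP at [0.217, -0.613, 0.25] pointing down, gripper open.
Joint ranges: [-2.61, 2.61], [-0.41, 2.15], [-1.48, 1.57], [0, 2.5], [-1.57, 4.71], [0.05, 1.97], [-2.85, 2.85]. Speed limits (rad/s): [2.79, 2.79, 3.14, 3.14, 3.14, 3.14, 3.14].

INTERFACE

Orientations are given as a 3x3 rotation matrix whose columns are the frame's x, y, z axes.
In Python, from bench import ctrl gives the robot as it stands.
- The arm moves only by the tool play_rows, never from a script. Its argument "increments" is a list of rows, each a list of 3 entries, a list of its own where there are three numbers: the turn, a rotation vector about the tool's x, y, z in rad, then the shift along the tool's x, y, z in m, then the finger opening in m, from 0 to 0.0854. A call has 1 to 12 rows; each row shifts and turns the commanded pose from where the row before left it, along the tool's axes as they then stand; what a row does not reach is not made up. A row lasts 1/12 s, in which the tool goes at most 41.7 mm and 7.16 degrees, less where a joint would pass 70% of its speed; a pose out of reach is approached as far as the arm can. A call with a gripper value outside its range is refused whole. The fingers move at their own pace and stop on an object; "force" is the grip in N (left out, the last holds). Time passes only in rows, so rows that do not move let the fingers close. It gives the time, the measured TCP pose, the force, the opening and the grip force at its end, in the units of the state.
- ctrl.sense(): the state, without advancing time (a new reading comes with each control period).
- ctrl.grab_frame(name): name is "scene" or "side" or "wrist"; returns a dict with "frame" (400x640x3 uint8, red, green, blue), "z_map" (400x640 float32, m along the optical axis (not along the pixel's ray), 0 where there is no reading), "mtx" (3x3 intrinsics, pixels), "cam_to_world" (4x4, takes a point from camera to world coordinates). Camera axes: x right, y down, z forward; pixel columns grow to the right and rows downward; lengths in m; the calibration is good to about 2 mm. A picture is of the moment at which its call begins.
- ctrl.sign_off(): hands the job in; it is judged then, once.
Trained networks look in a picture, given as the dict that the camera call returned (one of the last four; its "shot" number tells which), for a name from the list of things; names that differ only in an ending like _2 or _b are one class to them, and where a whole thing is asked for, a point or a joint stands for the part that bears it (a point fixed in the world has none). Each returns a list of dicts, best first, with "conf" (0 to 1); they miss things now and then, are a little off and sometimes report something else, mostly with a low value. They report only what shows in the picture. A call takes as long as a camera call.
- ctrl.search_frame(picture, name): "position" ([x, y, z] in m, in world coordinates, good to about 4 mm: the middle of the surface that is visible of it).
- ctrl.tip_of(picture, name): "position" ([x, y, z] in m, in world coordinates, good to about 4 mm: a listed point, or the origin of a listed thing).
The state is a dict: "time_s": time; "qpos": joint angles; "joint_vel": joint speeds; "joint_efforts": joint torques, N m; "tool_pos": TCP position; "tcp_rot": TCP orientation; "contact_force": force on the tool from outside, world axes, zero at the start; "torque": the same for the moment, N m; "finger_gap": finger opening in m; "gripper_force": force on a finger pad.
Only numpy, scipy, OpenCV 4.12 (cv2) and the standard library are available. Lean on these libraries where they do the work, as an engineer would, in place of code of your own. Each camera call takes 0.05 s, during which the arm holds its last target. There are 200 camera calls.

TASK

An uncut lens lies on the nosepiece of the lensmeter, ready to be checked. With the fingertips, push the black paddle at the side of the head gently down to its stop so that the three pins hold the lens, then lightly press the long read key in the middle of the foot's front, let it come back up and draw the hand away. Nothing is picked up: do not touch the lens, and leave the two small round keys and the other things on the counter alone.

Things in the scene. Friction and masses are not known exactly. Their poses are not given: they have to be found in the camera images.
- lensmeter: White digital lensmeter, fixed, C-shaped seen from the side, 200 wide, 325 deep, 425 mm high. Origin on the counter under it; x points to its back (the operator's front is -x), y to the operator's left (the paddle's side), z up. Low foot: x -190 to +135 mm, 200 wide, top at z = 34, grey key deck at z = 35. Column: x +28 to +135, 110 wide.
- head_front (a point): Middle of the lower front edge of the lensmeter's head, x = -83, y = 0, z = 237 mm of the lensmeter. The head overhangs the lens: x -83 to +135, 100 mm wide, z 237 to 293 mm. On its back stands a tilted grey screen, 165 mm wide, x 55 to 150 mm, up to z = 425 mm.
- nosepiece (a point): Centre of the lens seat on the black nosepiece, x = -40, y = 0, z = 175 mm of the lensmeter, on a lower arm (x -85 to +40, 90 mm wide, top at z = 155 mm). A grey frame bar 150 mm wide crosses behind the lens at x = 20, z 157 to 183 mm.
- paddle_top (a point): Centre of the upper face of the black finger paddle of the lens holder, 32 x 32 mm, 10 thick, the only part sticking out sideways below the head: x = -40, y = +103 mm of the lensmeter, inner edge 37 mm clear of the head's side. Upper face at z = 224 mm when fully up, 199 mm when fully down; free above and below. Frame parallel to the lensmeter's.
- holder (a joint): Travel of the lens holder in m: 0 fully up, 0.025 fully down on its stop; it starts somewhere in the upper third. The paddle moves straight down with it. It slides with about 3.5 N of friction and stays where it is left; about 3 to 5 N push it down.
- pins: Small grey ring with three sprung black pins under the head, carried by the holder; it touches the top of the lens about 3 mm before the holder's stop and then holds it with about 2 N. Origin coincides with the lensmeter's origin when the holder is up (0.025 m lower when it is down).
- lens: Loose uncut spectacle lens, clear, 70 mm across, 6 mm thick in the middle, 3 mm at the edge, 30 g, lying level on the nosepiece (a 24 mm seat). Origin: centre of its underside, z up.
- read_key_top (a point): Centre of the upper face of the white read key: the long key, 38 mm across the machine and 18 mm deep, in the middle of the foot's front, at x = -158, y = 0 mm of the lensmeter; upper face at z = 42 mm when up, 7 mm above the deck. Its frame is parallel to the lensmeter's.
- read_key (a joint): Travel of the read key in m: 0 up, 0.004 fully down; sprung, fully down at about 4 N, and reads from 0.003. It springs back by itself.
- left_key_top (a point): Centre of the upper face of the small round white key (16 mm) 60 mm to the operator's left (+y) of the read key, same height, same travel; leave alone.
- left_key (a joint): Travel of that left round key in m: 0 up, 0.004 down.
- right_key_top (a point): Centre of the upper face of the small round white key (16 mm) 60 mm to the operator's right (-y) of the read key; leave alone.
- right_key (a joint): Travel of that right round key in m: 0 up, 0.004 down.
- spectacles: Folded black spectacles standing on the counter on their lower rims, 136 mm wide (along y), 40 mm deep, 40 mm high. Origin under the front; loose; leave alone.
- case: Closed dark spectacle case, 162 x 62 x 41 mm, long along x, loose on the counter; leave alone. Origin: centre of the underside.
- spray: White lens-cleaner spray bottle, 38 mm across, 132 mm high, loose on the counter; leave alone. Origin: centre of the underside.

How it is judged:
On the way, in this order (a step that is already met when the one before it is completed fails the run):
1. the lens holder is pushed down to its stop (within 1.5 mm) and its pins rest on the lens (value of joint holder above 0.0235 m and contact force between pins and lens above 0.3 N), for 0.2 s.
2. the read key is pressed to 3 mm or more (value of joint read_key above 0.003 m), for 0.05 s.
At the end, for the whole second after the job is handed in: The holder is within 1.5 mm of its lower stop with the pins resting on the lens, the read key has been pressed and is up again, the round keys are up, the lens lies level on the nosepiece within 5 mm of where it was, and the spectacles, case and spray have not moved by 10 mm (all of step 1 and value of joint each of read_key, left_key, right_key below 0.001 m and distance of lens from where it was at the start of the episode below 0.005 m and angle between lens's own z axis and vertical below 0.06 rad and linear speed of lens below 0.01 m/s and distance of each of spectacles, case, spray from where it was at the start of the episode below 0.01 m); the robot touches nothing.
It fails at once if the read key is pressed (1.5 mm or more) before the pins hold the lens (value of joint read_key above 0.0015 m and value of joint holder below 0.022 m).
It fails at once if a small round key is pressed by 1.5 mm or more (value of joint any of left_key, right_key above 0.0015 m).
It fails at once if the read key is struck or pressed with more than 20 N, or the holder is slammed down, faster than 0.2 m/s (contact force between read_key and anything else above 20 N or velocity of joint holder above 0.2 m/s).
It fails at once if the robot touches the lens, or the lens is lifted, or shifted by 8 mm or more (contact force between any of the fingers, the arm and lens above 0.5 N or distance of lens from where it was at the start of the episode above 0.008 m).
It fails at once if the spectacles, the case or the spray is moved by 10 mm or more, or the lensmeter is shoved with more than 40 N (distance of any of spectacles, case, spray from where it was at the start of the episode above 0.01 m or contact force between the arm and lensmeter above 40 N).
It also fails if it takes over 48 s, if anything falls off the work surface, if the arm or the gripper's body presses on something with over 40 N, if the wrist force passes 120 N, or if a joint passes its speed limit or range.

## Working session

There is one attempt and no reset: what is moved stays moved. The work goes in short steps, Python scripts to look and compute and a tool call to move; the robot and the scene stay as the last step left them, time stands still between calls to the robot, and variables do not carry over. Pictures are saved under pics/ and viewed, at most 10 in all, crops included, and the job is handed in when it is done.

Besides the shell and the picture viewer there is one more tool, called after "Request:" in YAML: its name, and indented under it one key for each argument. play_rows: Moves the arm, as the interface text tells. Its arguments: {"type":"object","properties":{"increments":{"type":"array"},"force":{"type":"number"}},"required":["increments"]}

```bash
mkdir -p pics; python3 - <<'E'
from bench import ctrl
import cv2,numpy as np
np.set_printoptions(precision=4,suppress=True)
s=ctrl.sense(); print(s['time_s'],s['tool_pos'],s['tcp_rot'],s['finger_gap'],ctrl.tip_extent)
for c in ['scene','side']:
    p=ctrl.grab_frame(c); cv2.imwrite(f'pics/{c}0.png',p['frame'][:,:,::-1])
    print(c,p['cam_to_world'][:3,3])
    for n in ['lensmeter','head_front','nosepiece','paddle_top','read_key_top','left_key_top','right_key_top','lens','spectacles','case','spray']:
        print(n,[(np.array(d['position']),round(d['conf'],2)) for d in ctrl.tip_of(p,n)[:2]])
E
```

```text
0.0 [ 0.2169 -0.6118  0.2489] [[ 0.9425  0.3343 -0.001 ]
 [ 0.3343 -0.9425  0.0024]
 [-0.0002 -0.0027 -1.    ]] 0.08500197819221715 0.019
scene [ 1.6773 -0.4129  0.9918]
lensmeter [(array([ 0.5795,  0.0782, -0.0011]), 0.71), (array([0.6219, 0.084 , 0.1749]), 0.22)]
head_front [(array([0.6556, 0.0998, 0.2375]), 0.7)]
nosepiece [(array([0.6178, 0.0838, 0.1743]), 0.61)]
paddle_top [(array([ 0.6457, -0.014 ,  0.2205]), 0.56)]
read_key_top [(array([0.7316, 0.1158, 0.0416]), 0.44)]
left_key_top [(array([0.7441, 0.0665, 0.0438]), 0.38)]
right_key_top [(array([0.7143, 0.1769, 0.0426]), 0.6)]
lens [(array([0.6227, 0.0858, 0.1776]), 0.84)]
spectacles [(array([0.4899, 0.4456, 0.0023]), 0.54)]
case [(array([ 0.5831, -0.3802, -0.0011]), 0.86), (array([0.745 , 0.0645, 0.0425]), 0.36)]
spray [(array([ 0.4237, -0.4056,  0.0021]), 0.89)]
side [0.7249 0.6573 1.0332]
lensmeter [(array([0.5778, 0.0743, 0.0018]), 0.64), (array([0.7139, 0.1785, 0.038 ]), 0.57)]
head_front [(array([0.662 , 0.0984, 0.2378]), 0.7)]
nosepiece [(array([ 0.5816, -0.3829,  0.0002]), 0.74), (array([0.6194, 0.0918, 0.1774]), 0.7)]
paddle_top [(array([ 0.6436, -0.0096,  0.2175]), 0.41)]
read_key_top [(array([0.7305, 0.1194, 0.0461]), 0.58)]
left_key_top [(array([0.7501, 0.0611, 0.04  ]), 0.38)]
right_key_top [(array([0.7139, 0.1776, 0.04  ]), 0.45)]
lens [(array([0.6202, 0.0798, 0.1725]), 0.77)]
spectacles [(array([0.4902, 0.4513, 0.0002]), 0.96)]
case [(array([ 0.5775, -0.3823, -0.0015]), 0.87)]
spray [(array([ 0.4238, -0.4047,  0.0038]), 0.63)]
```

View pics/scene0.png

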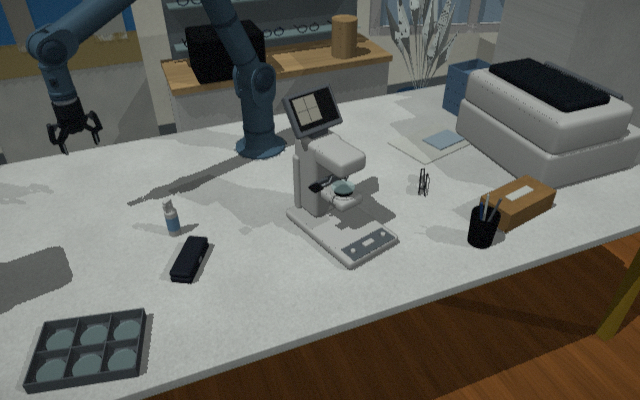

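View pics/side0.png

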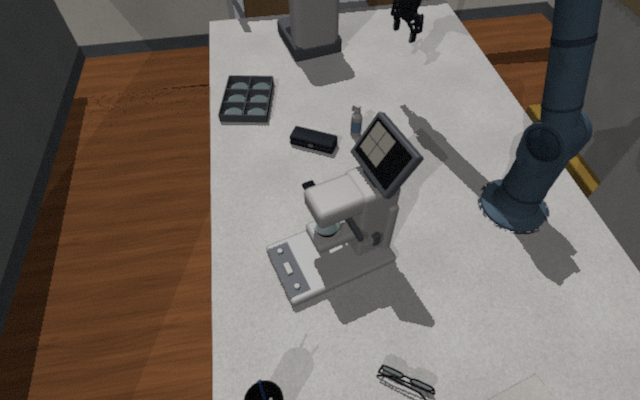

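```bash
cat > kin.py <<'E'
import numpy as np
from scipy.spatial.transform import Rotation as R
# xArm7 guess, standard URDF
J=[((0,0,.267),(0,0,0)),((0,0,0),(-np.pi/2,0,0)),((0,-.293,0),(np.pi/2,0,0)),((.0525,0,0),(np.pi/2,0,0)),
   ((.0775,-.3425,0),(np.pi/2,0,0)),((0,0,0),(np.pi/2,0,0)),((.076,.097,0),(-np.pi/2,0,0))]
def fk(q,tool=.172):
    T=np.eye(4);P=[];A=[]
    for (t,r),a in zip(J,q):
        M=np.eye(4);M[:3,3]=t;M[:3,:3]=R.from_euler('xyz',r).as_matrix()
        T=T@M;P.append(T[:3,3].copy());A.append(T[:3,2].copy())
        Z=np.eye(4);Z[:3,:3]=R.from_euler('z',a).as_matrix();T=T@Z
    M=np.eye(4);M[2,3]=tool;T=T@M
    return T,np.array(P),np.array(A)
E
python3 - <<'E'
from kin import *
from bench import ctrl
np.set_printoptions(precision=4,suppress=True)
s=ctrl.sense();T,P,A=fk(s['qpos']);print(T,P,s['qpos'])
E
```

```text
[[ 0.3345  0.9422  0.021   0.2338]
 [ 0.9408 -0.3352  0.0499  0.5489]
 [ 0.0541  0.0031 -0.9985  0.2082]
 [ 0.      0.      0.      1.    ]] [[0.     0.     0.267 ]
 [0.     0.     0.267 ]
 [0.0465 0.0991 0.5388]
 [0.0651 0.1441 0.5192]
 [0.1992 0.4653 0.4726]
 [0.1992 0.4653 0.4726]
 [0.2302 0.5403 0.3799]] [ 1.1322  0.3829  0.0439  1.5979 -0.0179  1.1612 -0.0499]
```

```bash
python3 - <<'E'
from bench import ctrl
import cv2,numpy as np
np.set_printoptions(precision=3,suppress=True)
p=ctrl.grab_frame('scene');K=p['mtx'];z=p['z_map']
def w(u,v): return (p['cam_to_world']@np.r_[z[v,u]*(np.linalg.inv(K)@[u,v,1]),1])[:3]
for u,v in [(50,42),(35,45),(62,80),(62,98),(70,125),(90,20),(110,15),(130,5),(258,80),(250,80),(235,35),(220,10),(260,145)]: print(u,v,w(u,v))
cv2.imwrite('pics/arm.png',cv2.resize(p['frame'][0:170,0:300,::-1],None,fx=2.6,fy=2.6))
E
```

```text
50 42 [ 0.257 -0.594  0.582]
35 45 [ 0.262 -0.629  0.58 ]
62 80 [ 0.246 -0.597  0.474]
62 98 [ 0.251 -0.611  0.426]
70 125 [ 0.238 -0.616  0.336]
90 20 [ 0.21  -0.487  0.613]
110 15 [ 0.177 -0.435  0.612]
130 5 [-0.989 -0.349  0.354]
258 80 [ 0.065 -0.     0.309]
250 80 [ 0.064 -0.03   0.314]
235 35 [ 0.051 -0.063  0.474]
220 10 [ 0.069 -0.107  0.564]
260 145 [ 0.068 -0.015  0.046]
```

View pics/arm.png

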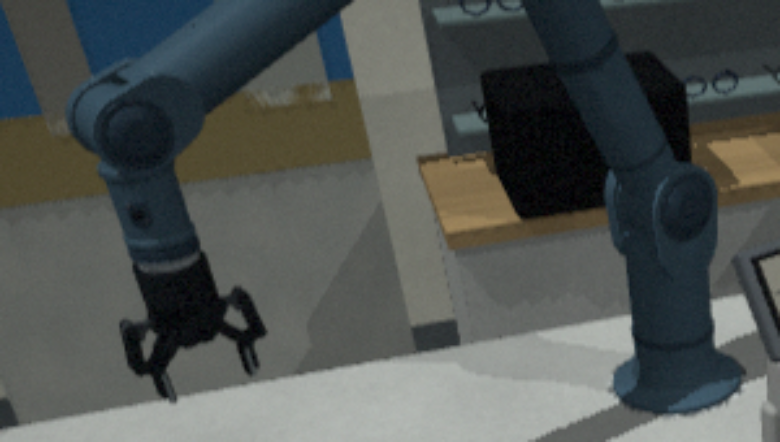

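Request:
play_rows:
  increments:
    - [[0,0,0],[0.015,-0.007,-0.005],0]
    - [[0,0,0],[0.03,-0.013,-0.005],0]
    - [[0,0,-0.06],[0.03,-0.013,-0.005],0]
    - [[0,0,-0.06],[0.03,-0.013,-0.005],0]
    - [[0,0,-0.06],[0.03,-0.011,-0.005],0]
    - [[0,0,-0.06],[0.03,-0.009,-0.005],0]
    - [[0,0,-0.06],[0.03,-0.007,-0.005],0]
    - [[0,0,-0.06],[0.03,-0.005,-0.005],0]
    - [[0,0,-0.06],[0.02,-0.002,0],0]
    - [[0,0,-0.06],[0.01,0,0],0]

```text
time_s: 2.08
tool_pos: [0.4101, -0.4178, 0.2909]
tcp_rot: [[0.674, 0.738, 0.002], [0.738, -0.674, 0.001], [0.002, 0.001, -1.0]]
contact_force: [1.1, 0.2, 0.7]
finger_gap: 0.0001
gripper_force: 0.0
```

```bash
cat > go.py <<'E'
# print tool-axis move from the current pose to a world TCP target, and the yaw still needed
import sys,numpy as np
from bench import ctrl
np.set_printoptions(precision=4,suppress=True)
def show(t=None,yaw=None):
    s=ctrl.sense();Rm=np.array(s['tcp_rot']);p=np.array(s['tool_pos'])
    print('t',s['time_s'],'p',p,'q',np.array(s['qpos']),'F',np.array(s['contact_force']),'gap',s['finger_gap']);print(Rm)
    if t is not None: print('shift tool',Rm.T@(np.array(t)-p))
    if yaw is not None: print('turn z',-(yaw-np.arctan2(Rm[1,0],Rm[0,0])))
E
python3 -c "
from go import *;show([.65,-.16,.30],1.827)"
```

```text
t 2.0833 p [ 0.4101 -0.4178  0.2909] q [ 0.8635  0.2358 -0.1611  1.7059  0.0382  1.2018 -0.0472] F [1.1201 0.1656 0.7373] gap 9.60163375763669e-05
[[ 0.6745  0.7383  0.0023]
 [ 0.7383 -0.6745  0.0005]
 [ 0.0019  0.0013 -1.    ]]
shift tool [ 0.3522  0.0033 -0.0084]
turn z -0.9964320456054312
```

Request:
play_rows:
  increments:
    - [[0,0,-0.083],[0.029,0.001,-0.001],0]
    - [[0,0,-0.083],[0.029,0.003,-0.001],0]
    - [[0,0,-0.083],[0.029,0.005,-0.001],0]
    - [[0,0,-0.083],[0.028,0.008,-0.001],0]
    - [[0,0,-0.083],[0.028,0.01,-0.001],0]
    - [[0,0,-0.083],[0.027,0.013,-0.001],0]
    - [[0,0,-0.083],[0.026,0.015,-0.001],0]
    - [[0,0,-0.083],[0.024,0.017,-0.001],0]
    - [[0,0,-0.083],[0.022,0.018,-0.001],0]
    - [[0,0,-0.083],[0.02,0.02,0],0]
    - [[0,0,-0.083],[0.018,0.022,0],0]
    - [[0,0,-0.083],[0.01,0.013,0],0]

```text
time_s: 3.08
tool_pos: [0.645, -0.1774, 0.2988]
tcp_rot: [[-0.251, 0.968, 0.001], [0.968, 0.251, 0.002], [0.002, 0.001, -1.0]]
contact_force: [-0.1, 0.1, 0.0]
finger_gap: -0.0003
gripper_force: 0.0
```

```bash
python3 - <<'E'
from go import *
import cv2
show([.646,-.020,.27],1.827)
acc={}
for c in ['scene','side','wrist']:
    p=ctrl.grab_frame(c)
    cv2.imwrite(f'pics/{c}1.png',cv2.resize(p['frame'][90:290,200:520,::-1],None,fx=2.5,fy=2.5) if c!='wrist' else p['frame'][:,:,::-1])
    for n in ['head_front','nosepiece','paddle_top','read_key_top','left_key_top','right_key_top']:
        d=ctrl.tip_of(p,n)
        if d: print(c,n,np.array(d[0]['position']),round(d[0]['conf'],2))
E
```

```text
t 3.0833 p [ 0.645  -0.1774  0.2988] q [ 0.5352  0.4221 -0.4406  1.4734  0.1808  1.2861  0.3319] F [-0.0703  0.1071  0.001 ] gap -0.0003188057695476753
[[-0.2514  0.9679  0.001 ]
 [ 0.9679  0.2514  0.002 ]
 [ 0.0017  0.0015 -1.    ]]
shift tool [0.152  0.0405 0.0291]
turn z -0.002082550603793587
scene head_front [0.6563 0.0987 0.2399] 0.84
scene nosepiece [0.621  0.0832 0.1735] 0.81
scene read_key_top [0.7312 0.1149 0.0443] 0.56
scene left_key_top [0.7446 0.065  0.0412] 0.38
scene right_key_top [0.7204 0.1746 0.0451] 0.45
side head_front [0.661  0.0955 0.2401] 0.89
side nosepiece [0.6204 0.0893 0.1745] 0.71
side paddle_top [ 0.6413 -0.0108  0.2202] 0.62
side read_key_top [0.7276 0.1206 0.0441] 0.43
side left_key_top [0.7489 0.0597 0.0392] 0.54
side right_key_top [0.7131 0.179  0.0414] 0.48
```

View pics/scene1.png

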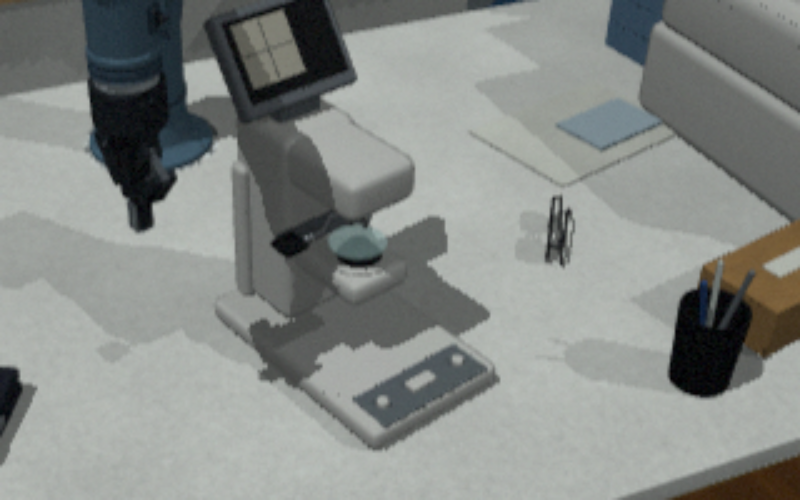

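View pics/wrist1.png

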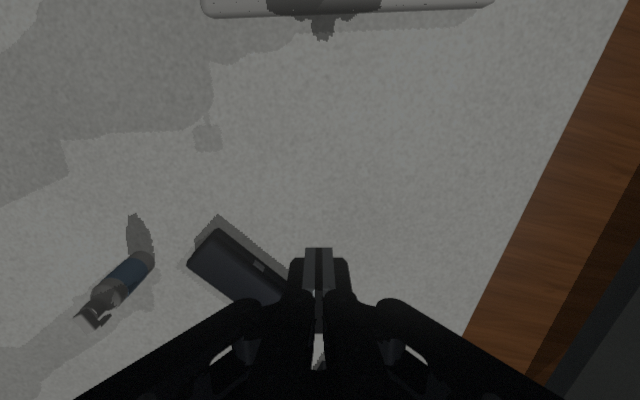

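```bash
python3 - <<'E'
import numpy as np
from scipy.optimize import least_squares
M=dict(h=(-83,0),n=(-40,0),p=(-40,103),r=(-158,0),l=(-158,60),g=(-158,-60),o=(0,0))
D=[('o',579.5,78.2),('h',655.6,99.8),('n',617.8,83.8),('p',645.7,-14),('r',731.6,115.8),('l',744.1,66.5),('g',714.3,176.9),
('o',577.8,74.3),('h',662,98.4),('n',619.4,91.8),('p',643.6,-9.6),('r',730.5,119.4),('l',750.1,61.1),('g',713.9,177.6),
('h',656.3,98.7),('n',621,83.2),('r',731.2,114.9),('l',744.6,65),('g',720.4,174.6),('h',661,95.5),('n',620.4,89.3),('p',641.3,-10.8),('r',727.6,120.6),('l',748.9,59.7),('g',713.1,179)]
def pt(v,m):
    c,s=np.cos(v[2]),np.sin(v[2]);return np.array([v[0]+c*m[0]-s*m[1],v[1]+s*m[0]+c*m[1]])
f=lambda v:np.concatenate([pt(v,M[k])-(x,y) for k,x,y in D])
r=least_squares(f,[579,77,-2.88],loss='soft_l1',f_scale=3)
print(r.x,np.std(r.fun));v=r.x
for n,m in [('paddle',(-40,103)),('press',(-40,108)),('key',(-158,0)),('keyup',(-165,0)),('left',(-158,60))]:print(n,pt(v,m))
E
```

```text
[578.84418664  76.56029898  -2.86970881] 2.5304178043711167
paddle [645.03514982 -11.91430977]
press [646.37788258 -16.73064331]
key [731.04032639 118.99065424]
keyup [737.78319334 120.8704801 ]
left [747.15311952  61.1946518 ]
```

Request:
play_rows:
  increments:
    - [[0,0,-0.008],[0.008,0.002,0],0]
    - [[0,0,-0.008],[0.018,0.005,0],0]
    - [[0,0,0],[0.02,0.005,0],0]
    - [[0,0,0],[0.02,0.005,0.004],0]
    - [[0,0,0],[0.02,0.005,0.005],0]
    - [[0,0,0],[0.02,0.005,0.006],0]
    - [[0,0,0],[0.02,0.005,0.006],0]
    - [[0,0,0],[0.015,0.004,0.006],0]
    - [[0,0,0],[0.009,0.003,0.006],0]
    - [[0,0,0],[0.004,0.002,0.004],0]
    - [[0,0,0],[0,0,0],0]

```text
time_s: 5.05
tool_pos: [0.6423, -0.0188, 0.2612]
tcp_rot: [[-0.263, 0.965, -0.002], [0.965, 0.263, 0.001], [0.001, -0.002, -1.0]]
contact_force: [-0.3, -0.1, -0.3]
finger_gap: -0.0002
gripper_force: 0.0
```

```bash
python3 - <<'E'
from go import *
import cv2
show([.6465,-.017,.218],1.8427)
p=ctrl.grab_frame('side'); a=p['frame'][130:280,240:480,::-1]
q=ctrl.grab_frame('scene'); b=q['frame'][90:240,200:440,::-1]
cv2.imwrite('pics/near2.png',cv2.resize(np.hstack([a,b]),(800,250),interpolation=cv2.INTER_CUBIC))
for x in (p,q):
  for d in ctrl.tip_of(x,'paddle_top')[:1]: print(np.array(d['position']),d['conf'])
E
```

```text
t 5.05 p [ 0.6423 -0.0188  0.2612] q [ 0.3519  0.4088 -0.4992  1.5818  0.204   1.2053  0.0795] F [-0.287  -0.0668 -0.2926] gap -0.00021724997324162814
[[-0.2625  0.9649 -0.0019]
 [ 0.9649  0.2625  0.0009]
 [ 0.0014 -0.0016 -1.    ]]
shift tool [0.0005 0.0046 0.0432]
turn z -0.006263635740866302
[ 0.6429 -0.0093  0.2216] 0.66
[ 0.6507 -0.0152  0.2215] 0.42
```

View pics/near2.png

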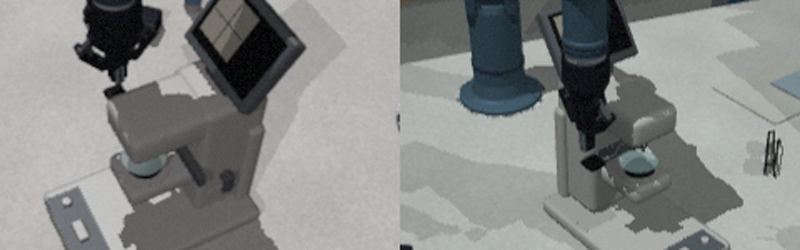

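Request:
play_rows:
  increments:
    - [[0,0,-0.006],[0,0.002,0.003],0]
    - [[0,0,0],[0,0.002,0.003],0]
    - [[0,0,0],[0,0,0.003],0]
    - [[0,0,0],[0,0,0.003],0]
    - [[0,0,0],[0,0,0.003],0]
    - [[0,0,0],[0,0,0.003],0]
    - [[0,0,0],[0,0,0.003],0]
    - [[0,0,0],[0,0,0.003],0]
    - [[0,0,0],[0,0,0.003],0]
    - [[0,0,0],[0,0,0.003],0]

```text
time_s: 6.08
tool_pos: [0.6468, -0.0202, 0.2326]
tcp_rot: [[-0.265, 0.964, 0.0], [0.964, 0.265, -0.0], [-0.0, -0.0, -1.0]]
contact_force: [-1.6, -0.0, 3.2]
finger_gap: 0.0002
gripper_force: 1.5
```

Request:
play_rows:
  increments:
    - [[0,0,0],[0,0,0.002],0]
    - [[0,0,0],[0,0,0.002],0]
    - [[0,0,0],[0,0,0.002],0]
    - [[0,0,0],[0,0,0.002],0]
    - [[0,0,0],[0,0,0.002],0]
    - [[0,0,0],[0,0,0.002],0]
    - [[0,0,0],[0,0,0.001],0]

```text
time_s: 6.67
tool_pos: [0.6468, -0.0202, 0.2192]
tcp_rot: [[-0.265, 0.964, -0.0], [0.964, 0.265, -0.0], [0.0, -0.0, -1.0]]
contact_force: [-3.3, 0.2, 3.6]
finger_gap: -0.0002
gripper_force: 2.2
```

Request:
play_rows:
  increments:
    - [[0,0,0],[0,0,0.001],0]
    - [[0,0,0],[0,0,0.001],0]
    - [[0,0,0],[0,0,0.0005],0]
    - [[0,0,0],[0,0,0],0]

```text
time_s: 7.0
tool_pos: [0.6469, -0.0203, 0.2182]
tcp_rot: [[-0.265, 0.964, 0.0], [0.964, 0.265, -0.0], [-0.0, -0.0, -1.0]]
contact_force: [-4.6, 0.5, 8.3]
finger_gap: 0.0002
gripper_force: 4.1
```

Request:
play_rows:
  increments:
    - [[0,0,0],[0,0,0.001],0]
    - [[0,0,0],[0,0,0.001],0]
    - [[0,0,0],[0,0,0],0]
    - [[0,0,0],[0,0,0],0]
    - [[0,0,0],[0,0,0],0]

```text
time_s: 7.42
tool_pos: [0.6469, -0.0202, 0.2181]
tcp_rot: [[-0.265, 0.964, 0.001], [0.964, 0.265, -0.001], [-0.001, 0.0, -1.0]]
contact_force: [-7.7, -1.6, 14.9]
finger_gap: 0.0004
gripper_force: 7.1
```

Request:
play_rows:
  increments:
    - [[0,0,0],[0,0,-0.004],0]
    - [[0,0,0],[0,0,-0.006],0]
    - [[0,0,0],[0,0,-0.01],0]
    - [[0,0,0],[0,0,-0.012],0]
    - [[0,0,0],[0,0.008,-0.008],0]
    - [[0,0,0],[0,0.018,0],0]
    - [[0,0,0],[0,0.02,0],0]
    - [[0,0,0],[0,0.02,0],0]
    - [[0,0,0],[0,0.02,0],0]
    - [[0,0,0],[0,0.018,0],0]
    - [[0,0,0],[0.006,0.014,0],0]
    - [[0,0,0],[0.01,0,0],0]

```text
time_s: 8.42
tool_pos: [0.7589, 0.0259, 0.2545]
tcp_rot: [[-0.263, 0.965, 0.002], [0.965, 0.263, 0.001], [-0.0, 0.002, -1.0]]
contact_force: [0.1, -0.5, 0.7]
finger_gap: -0.0002
gripper_force: 0.0
```

```bash
python3 - <<'E'
from go import *
import cv2
show([.731,.119,.10],1.8427)
p=ctrl.grab_frame('side'); a=p['frame'][130:280,240:480,::-1]
q=ctrl.grab_frame('scene'); b=q['frame'][90:240,200:440,::-1]
w=ctrl.grab_frame('wrist')
cv2.imwrite('pics/near3.png',cv2.resize(np.hstack([a,b]),(800,250),interpolation=cv2.INTER_CUBIC))
for x in (p,q,w):
  for n in ('paddle_top','read_key_top','left_key_top','lens'):
    for d in ctrl.tip_of(x,n)[:1]: print(n,np.array(d['position']),d['conf'])
E
```

```text
t 8.4167 p [0.7589 0.0259 0.2545] q [ 0.203   0.6358 -0.4669  1.2608  0.2804  1.3059  0.0091] F [ 0.1287 -0.4935  0.6676] gap -0.0002211287207560854
[[-0.2629  0.9648  0.0023]
 [ 0.9648  0.2628  0.0006]
 [-0.      0.0024 -1.    ]]
shift tool [ 0.0972 -0.0028  0.1545]
turn z -0.005928456034292706
paddle_top [ 0.645  -0.0123  0.1993] 0.42
read_key_top [0.73   0.1174 0.0451] 0.62
lens [0.6173 0.0857 0.1721] 0.47
paddle_top [ 0.647  -0.0177  0.1988] 0.6
read_key_top [0.7322 0.1173 0.0425] 0.65
left_key_top [0.7446 0.0627 0.0417] 0.44
lens [0.7335 0.1158 0.0452] 0.48
paddle_top [ 0.6448 -0.0117  0.1993] 0.71
read_key_top [0.7316 0.1177 0.043 ] 0.89
left_key_top [0.7467 0.0602 0.0429] 0.7
lens [0.6189 0.0827 0.1743] 0.79
```

View pics/near3.png

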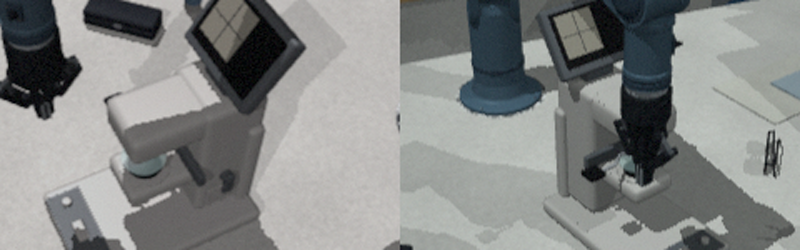

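Request:
play_rows:
  increments:
    - [[0,0,0.06],[0,0,0],0]
    - [[0,0,0.12],[0,0,0],0]
    - [[0,0,0.12],[0,0,0],0]
    - [[0,0,0.12],[0,0,0],0]
    - [[0,0,0.12],[0,0,0],0]
    - [[0,0,0.12],[0,0,0],0]
    - [[0,0,0.12],[0,0,0],0]
    - [[0,0,0.12],[0,0,0],0]
    - [[0,0,0.12],[0,0,0],0]
    - [[0,0,0.12],[0,0,0],0]
    - [[0,0,0.12],[0,0,0],0]
    - [[0,0,0.12],[0,0,0],0]

```text
time_s: 10.17
tool_pos: [0.7564, 0.0267, 0.2548]
tcp_rot: [[0.899, 0.438, 0.0], [0.438, -0.899, 0.0], [0.0, -0.0, -1.0]]
contact_force: [-1.0, 0.4, 0.1]
finger_gap: 0.0002
gripper_force: 0.0
```

Request:
play_rows:
  increments:
    - [[0,0,0.12],[0,0,0],0]
    - [[0,0,0.06],[0,0,0],0]
    - [[0,0,0.005],[0,0,0],0]

```text
time_s: 10.42
tool_pos: [0.7564, 0.0268, 0.2548]
tcp_rot: [[0.963, 0.27, -0.0], [0.27, -0.963, -0.0], [-0.0, 0.0, -1.0]]
contact_force: [0.3, 0.4, -0.2]
finger_gap: 0.0003
gripper_force: 0.0
```

```bash
python3 -c "
from go import *;show([.733,.118,.075],.272)"
```

```text
t 10.4167 p [0.7564 0.0268 0.2548] q [ 0.0198  0.594  -0.1715  1.2783  0.1     1.2775 -1.4494] F [ 0.3278  0.4042 -0.2085] gap 0.00029059108699676524
[[ 0.9629  0.2698 -0.    ]
 [ 0.2698 -0.9629 -0.0001]
 [-0.      0.0001 -1.    ]]
shift tool [ 0.0021 -0.0941  0.1798]
turn z 0.0011742068575120168
```

Request:
play_rows:
  increments:
    - [[0,0,0],[0,-0.008,0],0]
    - [[0,0,0],[0.002,-0.018,0],0]
    - [[0,0,0],[0,-0.02,0],0]
    - [[0,0,0],[0,-0.02,0.005],0]
    - [[0,0,0],[0,-0.018,0.015],0]
    - [[0,0,0],[0,-0.01,0.02],0]
    - [[0,0,0],[0,0,0.025],0]
    - [[0,0,0],[0,0,0.025],0]
    - [[0,0,0],[0,0,0.025],0]
    - [[0,0,0],[0,0,0.02],0]
    - [[0,0,0],[0,0,0.015],0]
    - [[0,0,0],[0,0,0.005],0]

```text
time_s: 11.42
tool_pos: [0.7305, 0.1178, 0.0961]
tcp_rot: [[0.962, 0.272, -0.006], [0.272, -0.962, -0.001], [-0.006, -0.001, -1.0]]
contact_force: [-0.8, -1.6, -0.2]
finger_gap: 0.0003
gripper_force: 0.0
```

```bash
python3 - <<'E'
from go import *
import cv2
show([.733,.118,.061],.272)
p=ctrl.grab_frame('side'); a=p['frame'][170:320,230:470,::-1]
q=ctrl.grab_frame('scene'); b=q['frame'][130:280,240:480,::-1]
cv2.imwrite('pics/near4.png',cv2.resize(np.hstack([a,b]),(800,250),interpolation=cv2.INTER_CUBIC))
E
```

```text
t 11.4167 p [0.7305 0.1178 0.0961] q [-0.092   0.7068 -0.1823  1.4415  0.1384  1.0116 -1.601 ] F [-0.7953 -1.5891 -0.1671] gap 0.0002618569034342979
[[ 0.9623  0.272  -0.0058]
 [ 0.272  -0.9623 -0.0005]
 [-0.0057 -0.001  -1.    ]]
shift tool [0.0027 0.0005 0.0351]
turn z 0.0034889374319772015
```

View pics/near4.png

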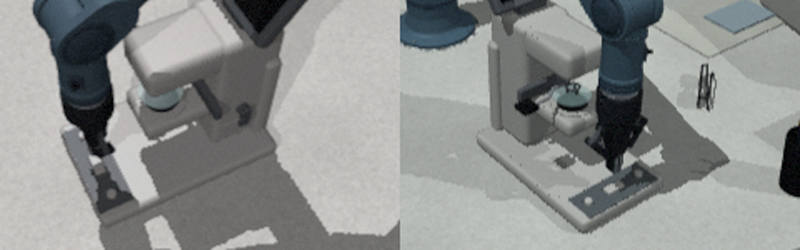

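Request:
play_rows:
  increments:
    - [[0,0,0],[0.001,0,0],0]
    - [[0,0,0],[0.001,0,0.003],0]
    - [[0,0,0],[0,0,0.004],0]
    - [[0,0,0],[0,0,0.004],0]
    - [[0,0,0],[0,0,0.004],0]
    - [[0,0,0],[0,0,0.004],0]
    - [[0,0,0],[0,0,0.004],0]
    - [[0,0,0],[0,0,0.003],0]
    - [[0,0,0],[0,0,0.002],0]
    - [[0,0,0],[0,0,0.001],0]
    - [[0,0,0],[0,0,0],0]

```text
time_s: 12.43
tool_pos: [0.7346, 0.118, 0.0704]
tcp_rot: [[0.963, 0.27, -0.001], [0.27, -0.963, -0.0], [-0.001, -0.0, -1.0]]
contact_force: [-0.2, -0.8, 0.3]
finger_gap: 0.0002
gripper_force: 0.0
```

Request:
play_rows:
  increments:
    - [[0,0,0],[-0.002,0,0.002],0]
    - [[0,0,0],[0,0,0.002],0]
    - [[0,0,0],[0,0,0.0015],0]
    - [[0,0,0],[0,0,0.0015],0]
    - [[0,0,0],[0,0,0.001],0]
    - [[0,0,0],[0,0,0.001],0]
    - [[0,0,0],[0,0,0],0]

```text
time_s: 13.02
tool_pos: [0.7327, 0.1174, 0.0615]
tcp_rot: [[0.963, 0.27, -0.0], [0.27, -0.963, -0.0], [-0.0, -0.0, -1.0]]
contact_force: [0.9, 0.2, -0.1]
finger_gap: 0.0
gripper_force: 0.0
```

Request:
play_rows:
  increments:
    - [[0,0,0],[0,0,0.001],0]
    - [[0,0,0],[0,0,0.001],0]
    - [[0,0,0],[0,0,0.001],0]
    - [[0,0,0],[0,0,0.0005],0]
    - [[0,0,0],[0,0,0],0]

```text
time_s: 13.43
tool_pos: [0.733, 0.1175, 0.0587]
tcp_rot: [[0.963, 0.27, 0.0], [0.27, -0.963, 0.0], [0.0, -0.0, -1.0]]
contact_force: [-1.1, 0.1, 2.9]
finger_gap: 0.0
gripper_force: 1.4
```

Request:
play_rows:
  increments:
    - [[0,0,0],[0,0,0.001],0]
    - [[0,0,0],[0,0,0.001],0]
    - [[0,0,0],[0,0,0.0005],0]
    - [[0,0,0],[0,0,0],0]
    - [[0,0,0],[0,0,0],0]

```text
time_s: 13.85
tool_pos: [0.733, 0.1176, 0.0572]
tcp_rot: [[0.963, 0.27, 0.0], [0.27, -0.963, -0.0], [-0.0, 0.0, -1.0]]
contact_force: [-3.1, -0.4, 7.7]
finger_gap: 0.0003
gripper_force: 3.7
```

Request:
play_rows:
  increments:
    - [[0,0,0],[0,0,-0.003],0]
    - [[0,0,0],[0,0,-0.005],0]
    - [[0,0,0],[0,0,-0.01],0]
    - [[0,0,0],[0,0,-0.015],0]
    - [[0,0,0],[0,0,-0.02],0]
    - [[0,0,0],[0,0,-0.02],0]
    - [[0,0,0],[0,0,-0.02],0]
    - [[0,0,0],[0,0,-0.02],0]
    - [[0,0,0],[0,0.01,-0.02],0]
    - [[0,0,0],[0,0.02,-0.015],0]
    - [[0,0,0],[0,0.02,-0.01],0]
    - [[0,0,0],[0,0.02,0],0]

```text
time_s: 14.85
tool_pos: [0.7543, 0.0502, 0.2196]
tcp_rot: [[0.962, 0.271, 0.008], [0.271, -0.962, 0.001], [0.008, 0.001, -1.0]]
contact_force: [0.2, -0.0, 0.6]
finger_gap: 0.0001
gripper_force: 0.0
```

Request:
play_rows:
  increments:
    - [[0,0,0],[0,0.02,0],0]
    - [[0,0,0],[0,0.02,0],0]
    - [[0,0,0],[0,0.02,0],0]
    - [[0,0,0],[0,0.01,0],0]
    - [[0,0,0],[0,0,0],0]
    - [[0,0,0],[0,0,0],0]
    - [[0,0,0],[0,0,0],0]

```text
time_s: 15.43
tool_pos: [0.7705, -0.0146, 0.2141]
tcp_rot: [[0.962, 0.273, -0.0], [0.273, -0.962, 0.002], [0.001, -0.002, -1.0]]
contact_force: [0.5, 0.7, -0.2]
finger_gap: -0.0005
gripper_force: 0.0
```

```bash
python3 - <<'E'
from go import *
import cv2
show()
p=ctrl.grab_frame('side'); q=ctrl.grab_frame('scene')
a=p['frame'][130:320,230:470,::-1]; b=q['frame'][90:280,230:470,::-1]
cv2.imwrite('pics/end.png',cv2.resize(np.hstack([a,b]),(800,316),interpolation=cv2.INTER_CUBIC))
for x in (p,q):
  for n in ('paddle_top','read_key_top','lens','spectacles','case','spray'):
    for d in ctrl.tip_of(x,n)[:1]: print(n,np.array(d['position']),d['conf'])
E
```

```text
t 15.4333 p [ 0.7705 -0.0146  0.2141] q [ 0.07    0.6492 -0.165   1.275   0.1033  1.2257 -1.3916] F [ 0.4692  0.6564 -0.1752] gap -0.000503367671532115
[[ 0.9621  0.2726 -0.0001]
 [ 0.2726 -0.9621  0.0023]
 [ 0.0005 -0.0022 -1.    ]]
paddle_top [ 0.6462 -0.0119  0.1991] 0.45
read_key_top [0.7304 0.1205 0.0443] 0.48
lens [0.6229 0.0841 0.1728] 0.77
spectacles [ 0.4899  0.4499 -0.0033] 0.92
case [ 0.5819 -0.3854  0.0015] 0.77
spray [ 0.4218 -0.4046  0.0035] 0.57
paddle_top [ 0.6494 -0.0149  0.1982] 0.39
read_key_top [0.7319 0.1176 0.0432] 0.42
lens [0.7159 0.1773 0.0394] 0.23
spectacles [ 0.4932  0.4514 -0.0018] 0.43
case [0.4934 0.4494 0.0008] 0.67
spray [ 0.4218 -0.4045 -0.0005] 0.69
```

View pics/end.png

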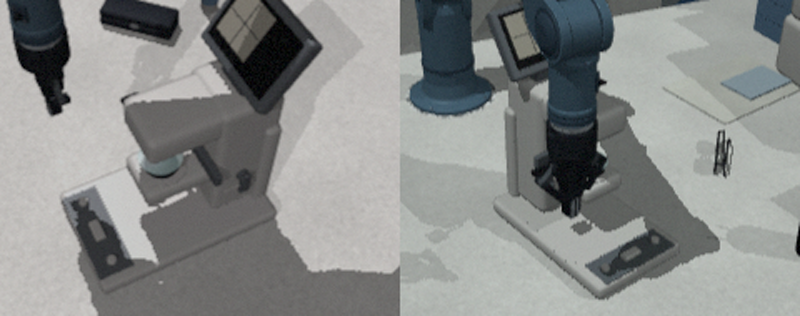

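The hand is clear, the paddle sits at its stop (z about 0.199), the read key is up again, and the lens and the loose things are where they were.

```bash
python3 -c "
from bench import ctrl;print(ctrl.sign_off())"
```

```text
the job is handed in; nothing more can be done
None
```

I pushed the paddle down to its stop, pressed the read key and let it come back up, drew the hand clear, and handed the job in; no pass/fail result came back.

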